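Dock the rechargeable desk lamp

TASK

Put the rechargeable lamp back on its stand: gently push its collar up into the dock, feel for the slots, twist it counter-clockwise (seen from above) to the stop without forcing it, and let it settle into the locking pockets so that it hangs there level when you let go. Leave the mug, stapler and card box where they are.

Things in the scene. Friction and masses are not known exactly. Their poses are not given: they have to be found in the camera images.
- lamp: Rechargeable lamp, 0.2 to 0.35 kg, standing on the desk: white round head (76 mm across, 30 mm high), upright steel collar (38 mm across, top 64 mm above the underside, last 4 mm tapered to 28 mm) with three brass lugs, and a handle at the side. Origin: centre of the head's underside; z up along the collar's axis; the handle runs along -x.
- lamp_grip (a point): Middle of the orange handle grip, 100 mm from the collar's axis along the lamp's -x, 22 mm above its underside. The grip is 72 mm long (68 to 140 mm from the axis), 22 wide, 20 high. Grip here or farther out (the dock is 36 mm in radius), with about 100 N: even so the lamp pitches in the pads, and pressed up with 5 N its axis lags 2 to 4 mm.
- lamp_lugs (a point): Point on the collar's axis level with the lugs' undersides, 46 mm above the lamp's underside. The lugs stand at 60, 180 (handle side) and 300 degrees from the lamp's +x about z, 27 mm out from the axis, 9 mm wide, 6 mm high.
- dock: Fixed grey stand that carries the dock. Origin: on the desk straight below the dock's axis; z up. A 20 mm post stands at +x, 140 mm from the axis, on a base plate (75 to 205 mm from the axis, 190 mm wide). An arm from the post, 40 to 54 mm above the mouth, holds the dock: a round housing 72 mm across, 48 mm high, open below.
- dock_mouth (a point): Centre of the dock's open underside, 180 mm above the desk, axes as dock. Flush with it is a brass ring, bore 42 mm, with three slots 13 mm wide. Nominally the lugs meet the slots with the lamp's yaw 26 degrees less than the dock's (turned clockwise from above), but THE RING SITS UP TO 11 DEGREES EITHER WAY of that, unmeasured: press up lightly and turn to feel for it.
- dock_shelf (a point): On the dock's axis, 8 mm above its mouth: top of the ring's shelf. Lugs (within 5 degrees of the slots) pass up the slots; once their undersides are above this, the lamp turns counter-clockwise from above. 56 degrees of turn from the slot's middle is a hard stop. A sprung plate pushes the collar down: met 18 mm above the mouth, 3 N, plus 0.3 N per mm, hard end after 12 mm (lugs 12 mm up).
- dock_pocket (a point): On the dock's axis, 4 mm above its mouth: floor of the three locking pockets. They begin 36 degrees past the slots' middle, behind the shelf, and end at the hard stop, 1 to 3 mm longer than a lug. At the stop (felt as a moment change of 0.1 to 0.3 N m; do not push past 10 N on the handle) spring and weight press the lugs down; docked, their undersides rest here.
- mug: White mug, 76 mm across, 88 mm high, origin under its centre; handle at +y. To be left alone.
- stapler: Red and black stapler, 130 x 36 x 37 mm, long along x, origin under its centre. To be left alone.
- card_box: Small open cardboard box of cards, 100 x 70 x 30 mm, origin under its centre. To be left alone.
Mind the look-alikes: they are no part of the job. There is more than one size of the lamp; the one meant has the size given above.

How it is judged:
On the way, in this order (a step that is already met when the one before it is completed fails the run):
1. the lamp is lifted off the desk (height (world z) of lamp above 0.05 m), for 0.2 s.
2. the collar is pushed up into the dock so that the lugs are above the shelf (z of lamp_lugs in the frame of dock_mouth above 0.0065 m and horizontal distance between lamp_lugs and dock_mouth below 0.005 m), for 0.1 s.
At the end, for the whole second after the job is handed in: The lamp hangs released and still in the dock, its lug undersides 2 to 6 mm above the dock's mouth (in the pockets), collar within 4 mm of the dock's axis, tilted less than 0.08 rad (z of lamp_lugs in the frame of dock_mouth between 0.002 and 0.006 m and horizontal distance between lamp_lugs and dock_mouth below 0.004 m and angle between lamp's own z axis and vertical below 0.08 rad and linear speed of lamp below 0.02 m/s and angular speed of lamp below 0.2 rad/s and contact force between lamp and the fingers below 0.1 N); the robot touches nothing.
It fails at once if lamp and dock pressed together with more than 70 N in all (about 10 N on the handle against the stop) (contact force between lamp and dock above 70 N).
It fails at once if the mug is moved more than 20 mm (distance of mug from where it was at the start of the episode above 0.02 m).
It fails at once if the stapler is moved more than 20 mm (distance of stapler from where it was at the start of the episode above 0.02 m).
It fails at once if the card box is moved more than 20 mm (distance of card_box from where it was at the start of the episode above 0.02 m).
It also fails if it takes over 72 s, if anything falls off the work surface, if the arm or the gripper's body presses on something with over 40 N, if the wrist force passes 120 N, or if a joint passes its speed limit or range.

ROBOT

A 6-joint arm with a two-finger parallel gripper is mounted at the origin on the work surface. World frame = base frame: x ahead of the robot, y to its left, z up, the work surface at z = 0. Lengths are in m, angles in rad, forces in N, time in s.
With the tool pointing down it reaches from about 0.375 to 0.975 m from the base axis. Payload 3.8 kg.
Tool frame: the origin (TCP) lies on the centre line of the jaws, within the pads' length; the fingertips stand 17 mm ahead of it and the grasp point (between the pads) lies 2 mm behind it (bot.tip_extent is the distance from the TCP to the fingertips, in m); z points along the fingers, y is the line along which they close (so a half turn about z gives the same grasp; the last joint's range is limited). The gripper opens to 85 mm and grips with 20 to 120 N. Pads are 22 mm wide; open, the fingers measure 114 mm over their backs; the gripper's body (76 mm by 85 mm) begins 54 mm behind the grasp point. The pads swing forward as they close: fully open they stand 13 mm farther back than shut.
Start: joints at [1.064, 0.264, 1.604, -0, 1.274, -0.037], TCP at [0.306, 0.602, 0.248] pointing down, gripper open.
Joint ranges: [-2.63, 2.63], [-0.94, 2.18], [0.31, 2.57], [-1.31, 4.45], [0, 2.66], [-2.55, 2.55]. Speed limits (rad/s): [2.57, 2.57, 3.14, 3.14, 3.14, 3.14].

INTERFACE

Orientations are given as a rotation vector (axis times angle).
In Python, from workcell import readout, read_camera, finish_job, bot gives the robot as it stands.
- The arm moves only by the tool jog_arm, never from a script. Its argument "deltas" is one flat list of numbers, 7 for each row, row after row: the shift along the tool's x, y, z in m, then the turn, a rotation vector about the tool's x, y, z in degrees, then the gripper command: -1 is shut, 1 is fully open, values between are in proportion. A call has 1 to 8 rows; each row is the pose to reach, as a shift and turn from the pose commanded when the call began, along the tool's axes at that moment; what a row does not reach only later rows make up. A row lasts 1/10 s, in which the tool goes at most 50 mm and 8.59 degrees, less where a joint would pass 70% of its speed; a pose out of reach is approached as far as the arm can. A call with a gripper value outside its range is refused whole. The fingers move at their own pace and stop on an object; "squeeze" is the grip in N (left out, the last holds). Time passes only in rows, so rows that repeat a pose let the fingers close. It gives the time, the measured TCP pose, the force, the opening and the grip force at its end, in the units of the state.
- readout.read_state(): the state, without advancing time (a new reading comes with each control period).
- read_camera(name): name is "scene" or "top"; returns a dict with "color" (384x512x3 uint8, blue, green, red), "fx", "fy", "cx", "cy" (pixels), "origin" and "attitude" of the camera in the world. Camera axes: x right, y down, z forward; pixel columns grow to the right and rows downward; lengths in m; the calibration is good to about 2 mm. A picture is of the moment at which its call begins. There is no depth.
- finish_job(): hands the job in; it is judged then, once.
The state is a dict: "time": time; "q": joint angles; "joint_vel": joint speeds; "joint_torque": joint torques, N m; "tool_pos": TCP position; "tcp_rot": TCP orientation; "wrist_force": force on the tool from outside, world axes, zero at the start; "torque": the same for the moment, N m; "width": opening from 0.0 (shut) to 1.0 (fully open); "grip_force": force on a finger pad.
Only numpy, scipy, OpenCV 4.12 (cv2) and the standard library are available. Lean on these libraries where they do the work, as an engineer would, in place of code of your own. Each camera call takes 0.05 s, during which the arm holds its last target. There are 200 camera calls.

## Working session

There is one attempt and no reset: what is moved stays moved. The work goes in short steps, Python scripts to look and compute and a tool call to move; the robot and the scene stay as the last step left them, time stands still between calls to the robot, and variables do not carry over. Pictures are saved under pics/ and viewed, at most 10 in all, crops included, and the job is handed in when it is done.

Besides the shell and the picture viewer there is one more tool, called after ">>>" by a JSON object that holds its "fn" and its "kwargs". jog_arm: Moves the arm, as the interface text tells. Its arguments: {"type":"object","properties":{"deltas":{"type":"array"},"squeeze":{"type":"number"}},"required":["deltas"]}

```bash
mkdir -p pics; ls; python3 - <<'E'
from workcell import readout, read_camera, bot
import cv2, numpy as np
print(readout.read_state())
for n in ("scene","top"):
    d=read_camera(n); cv2.imwrite(f"pics/{n}0.png",d["color"]); np.save(f"pics/{n}0.npy",d,allow_pickle=True)
    print(n,{k:v for k,v in d.items() if k!="color"})
print([a for a in dir(bot) if a[0]!='_'])
E
```

```text
pics
{'time': 0.0, 'q': array([ 1.06412112e+00,  2.64767604e-01,  1.60542012e+00,  3.09955340e-05,
        1.27369055e+00, -3.68936977e-02]), 'joint_vel': array([ 0.00017269,  0.00136421,  0.00141607,  0.00201521, -0.00017684,
       -0.00021586]), 'joint_torque': array([-8.66019436e-04, -5.15098679e+01, -3.67322767e+01, -1.33685012e-04,
        1.25053813e-02, -2.11580436e-05]), 'tool_pos': array([0.30520984, 0.60125746, 0.24692734]), 'tcp_rot': array([-0.73102806, -3.05469416,  0.00344526]), 'wrist_force': array([-0.10560546,  0.21133842,  0.37747521]), 'torque': array([-0.05663866,  0.05682817, -0.02434754]), 'grip_force': 0.0, 'width': 1.0008212088622155}
scene {'fx': 468.1681129337989, 'fy': 468.1681129337989, 'cx': 260.0395595959109, 'cy': 186.66186943184314, 'origin': array([ 1.00778427, -0.86816013,  0.98600027]), 'attitude': array([-2.21174685, -0.52653829,  0.23905586])}
top {'fx': 398.28527447029984, 'fy': 398.28527447029984, 'cx': 252.69500396265292, 'cy': 191.43377968332584, 'origin': array([0.39444421, 0.05703876, 1.30602441]), 'attitude': array([-2.18179167,  2.13605592, -0.14287507])}
['MotionError', 'tip_extent']
```

View pics/scene0.png

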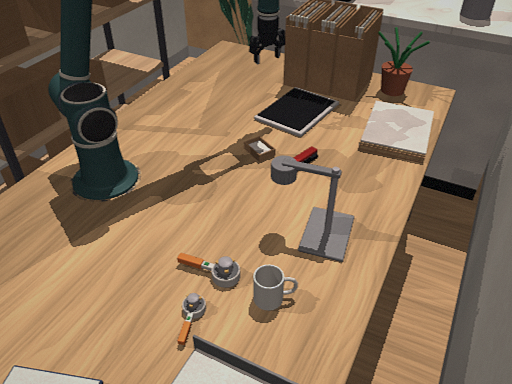

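View pics/top0.png

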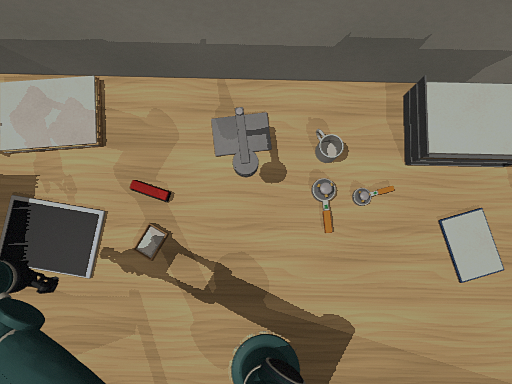

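The scene shows two lamps. The larger is at top (324,188) with its orange handle at (328,220). The smaller is at (362,197) with its handle at (383,190). The dock housing is at (245,163), the mug at (330,148), the stapler at (151,190) and the card box at (152,241). The larger head is about 25 px across, which is about 76 mm, so it fits. I'll confirm that in an enlarged crop.

```bash
cat > h.py <<'E'
import numpy as np, cv2
from scipy.spatial.transform import Rotation as R
def load(n): return np.load(n,allow_pickle=True).item()
def ray(d,u,v,z):
    r=R.from_rotvec(d["attitude"]).as_matrix()@np.array([(u-d["cx"])/d["fx"],(v-d["cy"])/d["fy"],1])
    o=np.array(d["origin"]); return o+r*(z-o[2])/r[2]
def proj(d,P):
    p=(np.atleast_2d(P)-d["origin"])@R.from_rotvec(d["attitude"]).as_matrix()
    return np.c_[p[:,0]/p[:,2]*d["fx"]+d["cx"],p[:,1]/p[:,2]*d["fy"]+d["cy"]]
E
python3 - <<'E'
from h import *
d=load("pics/top0.npy"); s=load("pics/scene0.npy")
a=cv2.resize(d["color"][95:245,205:405],None,fx=4,fy=4,interpolation=cv2.INTER_CUBIC)
cv2.imwrite("pics/c1.png",a)
b=cv2.resize(s["color"][145:295,165:365],None,fx=4,fy=4,interpolation=cv2.INTER_CUBIC)
cv2.imwrite("pics/c2.png",b)
E
```

```text
(no output)
```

View pics/c1.png

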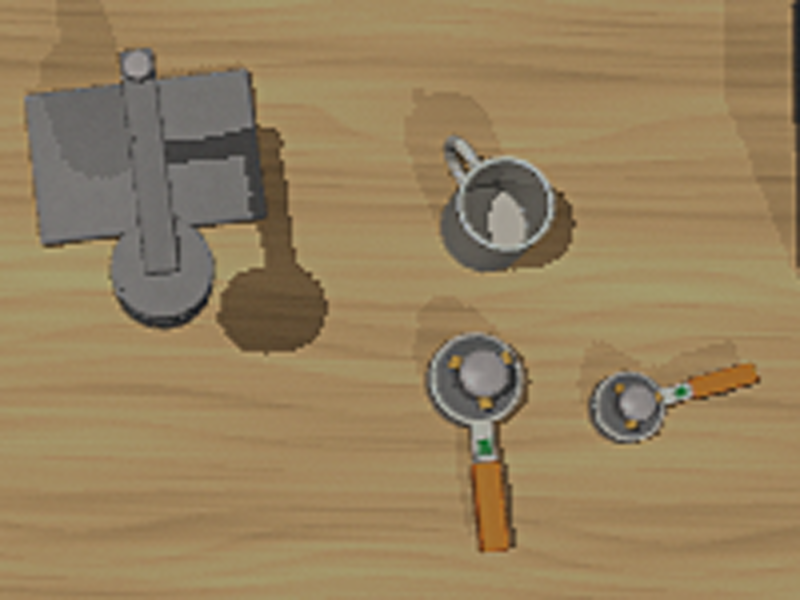

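View pics/c2.png

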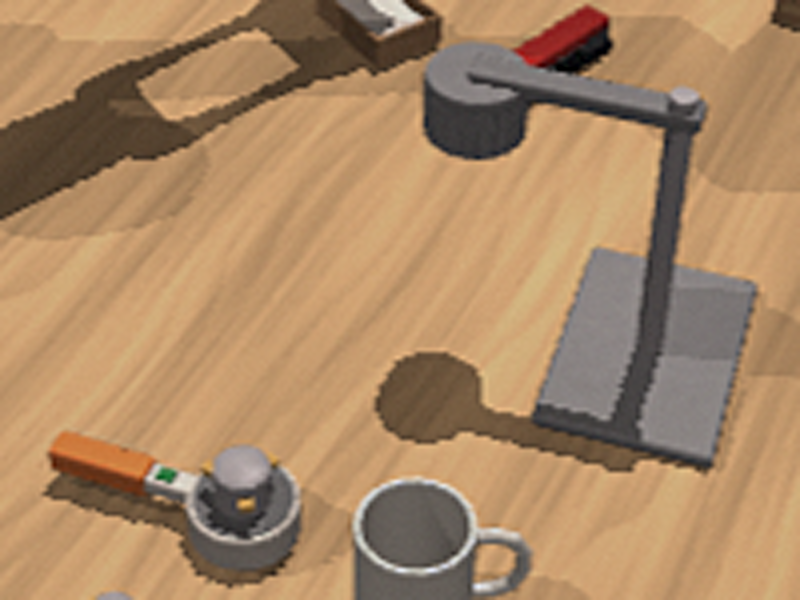

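The crops confirm it. The larger lamp's head is about 97/4 = 24 px across (76 mm) at top crop (476,380), with the grip running from (488,462) to (497,550). The look-alike at (627,407) is only about 18 px (56 mm), so I use the larger one. The dock housing is centred near top crop (162,270) and the post at (137,64). Next I fit both poses from the two views.

```bash
cat > fit.py <<'E'
from h import *
from scipy.optimize import least_squares
T=load("pics/top0.npy"); S=load("pics/scene0.npy")
tc=lambda p:(np.array(p,float)+.5)/4-.5+[205,95]
sc=lambda p:(np.array(p,float)+.5)/4-.5+[165,145]
def W(x,P): # local->world
    c,s=np.cos(x[2]),np.sin(x[2]); P=np.array(P,float)
    return np.c_[x[0]+c*P[:,0]-s*P[:,1],x[1]+s*P[:,0]+c*P[:,1],P[:,2]]
a=np.linspace(0,2*np.pi,90)
def cyl(r,z0,z1): return np.r_[np.c_[r*np.cos(a),r*np.sin(a),0*a+z0],np.c_[r*np.cos(a),r*np.sin(a),0*a+z1]]
ext=lambda p:np.array([p[:,0].min(),p[:,0].max(),p[:,1].min(),p[:,1].max()])
def dockres(x):
    t=x[3]; B=[[.205,.095,t],[.205,-.095,t],[.075,-.095,t],[.075,.095,t]]
    B=W(x,B); H=W(x,cyl(.036,.18,.228)); off=[x[4:6],x[6:8]]; out=[]
    for d,f,pts,e,use,o in((T,tc,[[25,95],[247,68],[268,216],[42,245]],[110,215,0,328],[0,1,3],off[0]),
                       (S,sc,[[595,248],[755,285],[712,455],[538,410]],[424,526,43,158],[0,1,2,3],off[1])):
        q=np.roll(proj(d,B),0,0)+o; out.append((q-f(pts)).ravel())
        E=ext(proj(d,H)+o); g=np.r_[f([e[0],e[2]]),f([e[1],e[3]])][[0,2,1,3]]
        out.append((E-g)[use])
    return np.r_[np.concatenate(out),x[4:8]*1.0]
def lampres(x):
    H=W(x,cyl(.038,0,.03)); C=W(x,[[0,0,.064]]); h=.011;z=.032
    G=W(x,[[-.068,h,z],[-.068,-h,z],[-.14,-h,z],[-.14,h,z]]); out=[]
    L=W(x,[[.027*np.cos(k),.027*np.sin(k),.052] for k in np.radians([60,180,300])])
    for d,f,e,use,g,gi,l,li,o in((T,tc,[428,525,333,426],[0,1,2,3],[[473,462],[503,461],[513,549],[480,551]],[0,1,2,3],[[456,362],[485,403],[506,356]],[0,1,2],x[3:5]),
      (S,sc,[185,301,0,573],[0,1,3],[[62,434],[50,452],[142,477],[154,457]],[3,2,1,0],[],[],x[5:7])):
        E=ext(proj(d,H)+o); q=np.r_[f([e[0],e[2]]),f([e[1],e[3]])][[0,2,1,3]]; out.append((E-q)[use])
        out.append((proj(d,G)[gi]+o-f(g)).ravel())
        if l: out.append((proj(d,L)[li]+o-f(l)).ravel())
    return np.r_[np.concatenate(out),x[3:7]*1.0]
if __name__=="__main__":
    g=ray(T,*tc([162,270]),.2); r=least_squares(dockres,[g[0],g[1],.1,.01,0,0,0,0],loss="soft_l1")
    print("dock",r.x.round(4),np.degrees(r.x[2]),r.fun.round(1))
    g=ray(T,*tc([476,380]),.03); r=least_squares(lampres,[g[0],g[1],.1,0,0,0,0],loss="soft_l1")
    print("lamp",r.x.round(4),np.degrees(r.x[2]),r.fun.round(1))
E
python3 fit.py
```

```text
dock [ 0.6149  0.0727  0.1905  0.0053  0.5862 -0.2878 -0.3355 -0.1454] 10.915452313048547 [ -1.8   1.4  -1.7  -0.9  -0.3  -0.8  -0.    1.3   1.2   1.1  -0.   39.8
   7.6  -8.6  43.4 -43.9  -8.7  12.3 -40.7  -0.4   1.   -0.5   0.7   0.6
  -0.3  -0.3  -0.1]
lamp [ 0.5683 -0.1799  0.1071 -0.0077 -0.2637 -0.2095  0.0021] 6.1360145047446775 [-0.7 -0.  -0.4  0.5  0.3  0.1 -0.4 -0.3 -0.4  0.2  1.   0.3 -1.  -0.6
  0.5  1.2  1.1 -0.3  0.1  0.2  0.2 -0.1 -1.3 -1.  -0.1  0.1  0.9  0.7
  0.  -0.  -0.3 -0.2  0. ]
```

```bash
sed -i 's/\[\[595,248\],\[755,285\],\[712,455\],\[538,410\]\]/[[755,285],[712,455],[538,410],[595,248]]/' fit.py; python3 fit.py; python3 - <<'E'
from h import *
from workcell import readout
s=readout.read_state(); print(R.from_rotvec(s["tcp_rot"]).as_matrix().round(3), s["tool_pos"])
E
```

```text
dock [ 0.6137  0.0747  0.1477  0.0104  0.2979 -0.2526 -0.1219  0.0659] 8.461182311133893 [-0.5 -0.2  0.2 -0.2  0.   0.3 -0.3  0.   0.2  0.   0.4  1.  -1.   0.4
  1.2 -1.8  1.4 -0.6 -0.9 -0.3  1.1 -0.8  0.4  0.3 -0.3 -0.1  0.1]
lamp [ 0.5683 -0.1799  0.1071 -0.0077 -0.2637 -0.2095  0.0021] 6.1360145047446775 [-0.7 -0.  -0.4  0.5  0.3  0.1 -0.4 -0.3 -0.4  0.2  1.   0.3 -1.  -0.6
  0.5  1.2  1.1 -0.3  0.1  0.2  0.2 -0.1 -1.3 -1.  -0.1  0.1  0.9  0.7
  0.  -0.  -0.3 -0.2  0. ]
[[-0.892  0.453 -0.001]
 [ 0.453  0.892 -0.002]
 [ 0.    -0.002 -1.   ]] [0.30527218 0.60132294 0.24707092]
```

```bash
cat > plan.py <<'E'
import sys
from h import *
from workcell import readout
def plan(p,ang,pitch=0):
    s=readout.read_state(); M=R.from_rotvec(s["tcp_rot"]); c,n=np.cos(np.radians(ang)),np.sin(np.radians(ang))
    Tg=R.from_matrix(np.array([[c,n,0],[n,-c,0],[0,0,-1]]).T.T)*R.from_euler("y",pitch,degrees=True)
    d=M.inv().apply(np.array(p)-s["tool_pos"]); r=np.degrees((M.inv()*Tg).as_rotvec())
    print("t %.2f"%s["time"],"pos",s["tool_pos"].round(4),"d",d.round(4),"rot",r.round(2),"F",s["wrist_force"].round(2),"M",s["torque"].round(3),"w %.3f g %.1f q6 %.2f"%(s["width"],s["grip_force"],s["q"][5]))
def lampgrip(x,y,yaw,r=.1):
    a=np.radians(yaw); return x-r*np.cos(a),y-r*np.sin(a)
if __name__=="__main__":
    v=list(map(float,sys.argv[1:])); plan(v[:3],v[3],*(v[4:]))
E
python3 - <<'E'
from plan import *
g=lampgrip(.5683,-.1799,6.1); print(g)
plan([g[0],g[1],.13],186.1)
E
```

```text
(np.float64(0.4688662055866796), np.float64(-0.19052640713362332))
t 0.10 pos [0.3053 0.6013 0.2471] d [-0.5043 -0.6318  0.1183] rot [ -0.11  -0.04 -33.02] F [0.11 0.71 0.28] M [ 0.006  0.015 -0.038] w 1.000 g 0.0 q6 -0.04
```

>>> {"fn": "jog_arm", "kwargs": {"deltas": [-0.027,-0.034,0,0,0,-2,1,-0.054,-0.068,0,0,0,-4,1,-0.081,-0.102,0,0,0,-6,1,-0.108,-0.136,0,0,0,-8,1,-0.135,-0.17,0,0,0,-10,1,-0.162,-0.204,0,0,0,-12,1,-0.189,-0.238,0,0,0,-14,1,-0.216,-0.272,0,0,0,-16,1]}}

```text
time: 0.9
tool_pos: [0.3747, 0.2597, 0.2479]
tcp_rot: [-0.296, -3.127, 0.001]
wrist_force: [1.5, -0.3, -0.8]
width: 0.999
grip_force: 0.0
```

```bash
python3 plan.py .4689 -.1905 .13 186.1
```

```text
t 0.90 pos [0.3747 0.2597 0.2479] d [-0.1769 -0.4245  0.118 ] rot [ -0.02  -0.02 -16.91] F [ 1.54 -0.29 -0.77] M [ 0.013 -0.048 -0.013] w 0.999 g 0.0 q6 -0.83
```

>>> {"fn": "jog_arm", "kwargs": {"deltas": [-0.017,-0.04,0,0,0,-2,1,-0.034,-0.08,0,0,0,-4,1,-0.051,-0.12,0,0,0,-6,1,-0.068,-0.16,0,0,0,-8,1,-0.085,-0.2,0,0,0,-10,1,-0.102,-0.24,0,0,0,-12,1,-0.119,-0.285,0.02,0,0,-14,1,-0.136,-0.325,0.04,0,0,-16,1]}}

```text
time: 1.7
tool_pos: [0.4475, -0.0854, 0.2087]
tcp_rot: [-0.141, 3.136, -0.001]
wrist_force: [0.9, -0.2, 0.1]
width: 1.004
grip_force: 0.0
```

```bash
python3 plan.py .4689 -.1905 .08 186.1
```

```text
t 1.70 pos [ 0.4475 -0.0854  0.2087] d [-0.0115 -0.1065  0.1288] rot [-0.05  0.15 -0.94] F [ 0.93 -0.19  0.14] M [-0.018 -0.027 -0.018] w 1.004 g 0.0 q6 -1.90
```

>>> {"fn": "jog_arm", "kwargs": {"deltas": [-0.004,-0.035,0.03,0,0,-0.9,1,-0.008,-0.07,0.06,0,0,-0.9,1,-0.0115,-0.1065,0.09,0,0,-0.9,1,-0.0115,-0.1065,0.128,0,0,-0.9,1,-0.0115,-0.1065,0.128,0,0,-0.9,1,-0.0115,-0.1065,0.128,0,0,-0.9,1]}}

```text
time: 2.3
tool_pos: [0.4667, -0.1877, 0.0795]
tcp_rot: [0.163, -3.134, -0.003]
wrist_force: [-0.1, 0.7, -0.5]
width: 1.003
grip_force: 0.0
```

```bash
python3 plan.py .4689 -.1905 .022 186.1; python3 - <<'E'
from h import *
from workcell import read_camera
d=read_camera("top"); a=cv2.resize(d["color"][150:250,270:400],None,fx=6,fy=6,interpolation=cv2.INTER_CUBIC)
cv2.imwrite("pics/c3.png",a)
E
```

```text
t 2.30 pos [ 0.4667 -0.1877  0.0795] d [-0.0021 -0.0031  0.0575] rot [ 0.11 -0.17 -0.13] F [-0.05  0.71 -0.51] M [-0.025 -0.02  -0.001] w 1.003 g 0.0 q6 -2.11
```

View pics/c3.png

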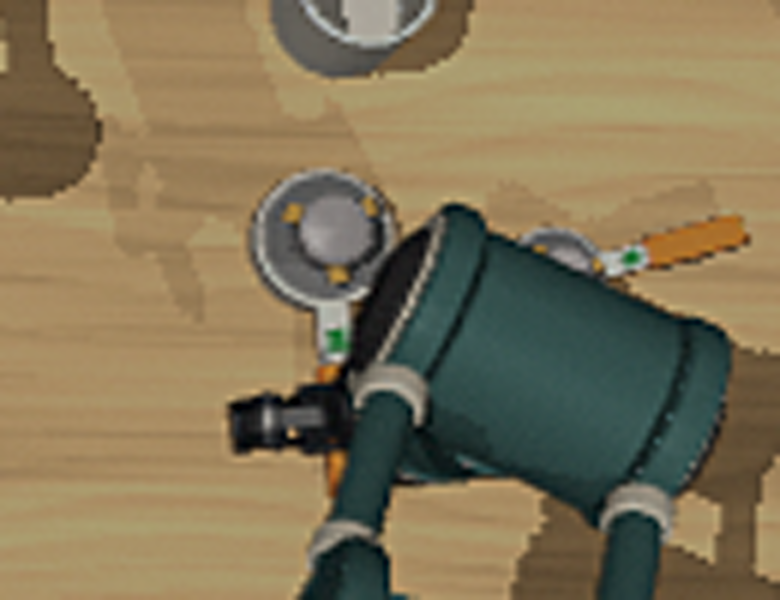

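The gripper straddles the orange grip, with the handle at crop (335,430), and the lamp has not moved. Descending.

>>> {"fn": "jog_arm", "kwargs": {"deltas": [-0.001,-0.001,0.02,0,0,0,1,-0.001,-0.001,0.04,0,0,0,1,-0.001,-0.001,0.055,0,0,0,1,-0.001,-0.001,0.0565,0,0,0,1,-0.001,-0.001,0.0565,0,0,0,1]}}

```text
time: 2.85
tool_pos: [0.4703, -0.1892, 0.0256]
tcp_rot: [-0.166, 3.135, -0.002]
wrist_force: [1.1, -0.6, 0.3]
width: 1.002
grip_force: 0.0
```

```bash
python3 plan.py .4689 -.1905 .022 186.1
```

```text
t 2.85 pos [ 0.4703 -0.1892  0.0256] d [ 0.0015 -0.0012  0.0035] rot [-0.07  0.13 -0.05] F [ 1.15 -0.57  0.29] M [ 0.002  0.048 -0.009] w 1.002 g 0.0 q6 -2.11
```

>>> {"fn": "jog_arm", "kwargs": {"deltas": [0.001,-0.001,0.003,0,0,0,1,0.001,-0.001,0.003,0,0,0,0,0.001,-0.001,0.003,0,0,0,-1,0.001,-0.001,0.003,0,0,0,-1,0.001,-0.001,0.003,0,0,0,-1,0.001,-0.001,0.003,0,0,0,-1,0.001,-0.001,0.003,0,0,0,-1,0.001,-0.001,0.003,0,0,0,-1], "squeeze": 100}}

```text
time: 3.65
tool_pos: [0.4681, -0.1904, 0.021]
tcp_rot: [0.164, -3.137, 0.0]
wrist_force: [-1.9, 0.6, 3.9]
width: 0.236
grip_force: 98.2
```

```bash
python3 plan.py .4689 -.1905 .022 186.1
```

```text
t 3.65 pos [ 0.4681 -0.1904  0.021 ] d [-0.0007 -0.0001 -0.001 ] rot [-0.   -0.   -0.11] F [-1.9   0.59  3.92] M [0.061 0.101 0.054] w 0.236 g 98.2 q6 -2.11
```

>>> {"fn": "jog_arm", "kwargs": {"deltas": [0,0,-0.015,0,0,0,-1,0,0,-0.03,0,0,0,-1,0,0,-0.05,0,0,0,-1,0,0,-0.07,0,0,0,-1,0,0,-0.089,0,0,0,-1,0,0,-0.089,0,0,0,-1,0,0,-0.089,0,0,0,-1]}}

```text
time: 4.35
tool_pos: [0.4676, -0.1902, 0.109]
tcp_rot: [0.164, -3.136, -0.001]
wrist_force: [-0.2, 0.4, -3.3]
width: 0.237
grip_force: 98.2
```

```bash
python3 plan.py .5177 .105 .11 162.5
```

```text
t 4.35 pos [ 0.4676 -0.1902  0.109 ] d [-0.0806  0.2883 -0.001 ] rot [ 1.000e-02 -5.000e-02  2.348e+01] F [-0.19  0.39 -3.35] M [-0.048  0.383  0.002] w 0.237 g 98.2 q6 -2.11
```

>>> {"fn": "jog_arm", "kwargs": {"deltas": [-0.006,0.023,0,0,0,2,-1,-0.016,0.058,0,0,0,5,-1,-0.028,0.101,0,0,0,8,-1,-0.04,0.144,0,0,0,12,-1,-0.052,0.187,0,0,0,15,-1,-0.064,0.23,0,0,0,18.5,-1,-0.074,0.265,0,0,0,21.5,-1,-0.0806,0.288,0,0,0,23.5,-1]}}

```text
time: 5.15
tool_pos: [0.5167, 0.1069, 0.1074]
tcp_rot: [-0.478, -3.101, 0.001]
wrist_force: [0.9, -0.6, -2.3]
width: 0.242
grip_force: 98.4
```

>>> {"fn": "jog_arm", "kwargs": {"deltas": [0,0,0,0,0,0,-1,0,0,0,0,0,0,-1,0,0,0,0,0,0,-1]}}

```text
time: 5.45
tool_pos: [0.5171, 0.1036, 0.1084]
tcp_rot: [-0.478, -3.102, 0.002]
wrist_force: [0.2, 0.7, -2.8]
width: 0.24
grip_force: 98.5
```

```bash
python3 plan.py .5177 .105 .11 162.5; python3 - <<'E'
from h import *
from workcell import read_camera
im=[]
for n,(x,y) in(("top",(205,95)),("scene",(225,110))):
    d=read_camera(n); np.save(f"pics/{n}1.npy",d,allow_pickle=True)
    im.append(cv2.resize(d["color"][y:y+120,x:x+80],None,fx=5,fy=5,interpolation=cv2.INTER_CUBIC))
cv2.imwrite("pics/c4.png",np.hstack(im))
E
```

```text
t 5.45 pos [0.5171 0.1036 0.1084] d [-0.0001  0.0015 -0.0016] rot [-0.08 -0.13 -0.03] F [ 0.19  0.67 -2.81] M [ 0.115  0.317 -0.054] w 0.240 g 98.5 q6 -1.11
```

View pics/c4.png

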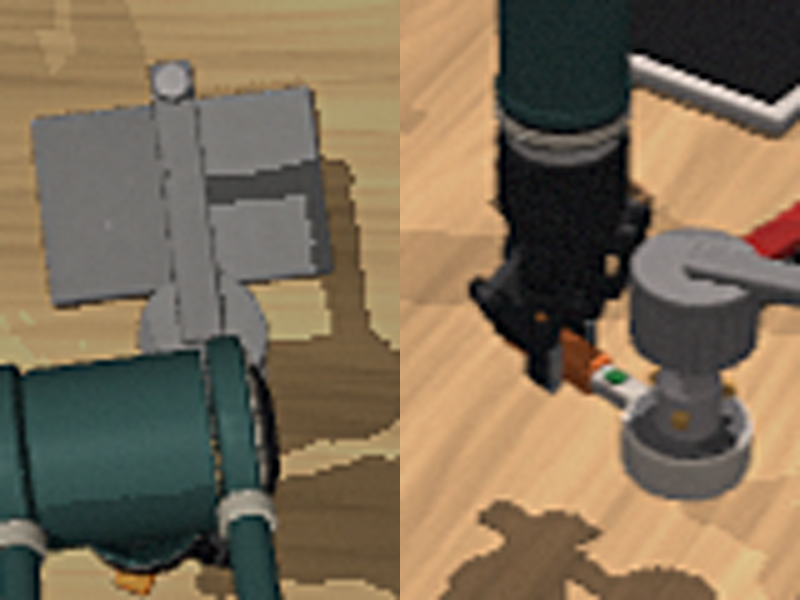

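The lamp is held under the dock. In the scene crop its head spans x 620–752 with its bottom at y 499, and the housing spans x 630–765 with its top at y 228. I'll check the alignment.

```bash
python3 - <<'E'
from fit import *
S=load("pics/scene1.npy"); f=lambda u,v:((np.array([u-400,v])+.5)/5-.5+[225,110])
ext2=lambda x,r,a,b:ext(proj(S,W(x,cyl(r,a,b))))
c=np.radians(-17.5); x0=[.5174+.1007*np.cos(c),.1042+.1007*np.sin(c),0]; print(x0)
L=f(620,0)[0],f(752,0)[0],f(0,499)[1]; D=f(630,0)[0],f(765,0)[0],f(0,228)[1],f(0,371)[1]
print("head meas",np.round(L,1),"pred",ext2(x0,.038,.087,.117).round(1))
print("dock meas",np.round(D,1),"pred",ext2([.6137,.0747,0],.036,.18,.228).round(1))
r=least_squares(lambda x:(ext2([x[0],x[1],0],.036,.18,.228)-D),[.61,.07]);print("dock scene-only",r.x,r.fun.round(2))
for z in(.083,.087):
  r=least_squares(lambda x:(ext2([x[0],x[1],0],.038,z,z+.03)[[0,1,3]]-L),[.61,.07]);print("lamp scene-only",z,r.x,r.fun.round(2))
# auto: subpixel silhouette of dock housing in top0 : top-face
E
```

```text
[np.float64(0.6134392969403464), np.float64(0.0739189259899197), 0]
head meas [268.6 295.  209.4] pred [268.9 295.7 185.2 210.3]
dock meas [270.6 297.6 155.2 183.8] pred [270.4 297.4 154.5 184.4]
dock scene-only [0.61413876 0.07498159] [ 0.03 -0.03 -0.67  0.61]
lamp scene-only 0.083 [0.608872   0.08090911] [-0.1   0.1  -0.01]
lamp scene-only 0.087 [0.61055696 0.07686984] [-0.16  0.15 -0.01]
```

>>> {"fn": "jog_arm", "kwargs": {"deltas": [-0.001,0,-0.008,0,0,0,-1,-0.001,0,-0.016,0,0,0,-1,-0.001,0,-0.024,0,0,0,-1,-0.001,0,-0.03,0,0,0,-1,-0.001,0,-0.035,0,0,0,-1,-0.001,0,-0.035,0,0,0,-1,-0.001,0,-0.035,0,0,0,-1]}}

```text
time: 6.25
tool_pos: [0.5192, 0.1042, 0.1449]
tcp_rot: [0.478, 3.105, 0.0]
wrist_force: [0.9, -0.1, -3.3]
width: 0.236
grip_force: 98.5
```

```bash
python3 plan.py .5177 .105 .15 162.5
```

```text
t 6.25 pos [0.5192 0.1042 0.1449] d [ 0.0017  0.0003 -0.0051] rot [ 0.01  0.01 -0.01] F [ 0.9  -0.07 -3.35] M [0.132 0.285 0.003] w 0.236 g 98.5 q6 -1.11
```

No contact yet. Raising in 1 mm steps.

>>> {"fn": "jog_arm", "kwargs": {"deltas": [0,0,-0.001,0,0,0,-1,0,0,-0.002,0,0,0,-1,0,0,-0.003,0,0,0,-1,0,0,-0.004,0,0,0,-1,0,0,-0.005,0,0,0,-1,0,0,-0.005,0,0,0,-1]}}

```text
time: 6.85
tool_pos: [0.5194, 0.1042, 0.15]
tcp_rot: [0.478, 3.105, 0.0]
wrist_force: [-0.7, -0.5, -3.6]
width: 0.24
grip_force: 98.5
```

```bash
python3 plan.py .5177 .105 .15 162.5
```

```text
t 6.85 pos [0.5194 0.1042 0.15  ] d [ 0.0018  0.0003 -0.    ] rot [ 0.01  0.02 -0.02] F [-0.68 -0.53 -3.57] M [0.065 0.285 0.   ] w 0.240 g 98.5 q6 -1.11
```

>>> {"fn": "jog_arm", "kwargs": {"deltas": [0,0,-0.001,0,0,0,-1,0,0,-0.002,0,0,0,-1,0,0,-0.003,0,0,0,-1,0,0,-0.003,0,0,0,-1]}}

```text
time: 7.25
tool_pos: [0.5194, 0.1042, 0.153]
tcp_rot: [0.478, 3.105, 0.0]
wrist_force: [0.2, 0.2, -4.2]
width: 0.234
grip_force: 98.5
```

```bash
python3 plan.py .5177 .105 .15 162.5
```

```text
t 7.25 pos [0.5194 0.1042 0.153 ] d [0.0019 0.0003 0.003 ] rot [ 0.01  0.02 -0.02] F [ 0.25  0.18 -4.16] M [0.147 0.314 0.022] w 0.234 g 98.5 q6 -1.11
```

>>> {"fn": "jog_arm", "kwargs": {"deltas": [0,0,-0.001,0,0,0,-1,0,0,-0.002,0,0,0,-1,0,0,-0.002,0,0,0,-1]}}

```text
time: 7.55
tool_pos: [0.5193, 0.1042, 0.155]
tcp_rot: [0.478, 3.105, 0.0]
wrist_force: [-0.5, -0.2, -3.4]
width: 0.24
grip_force: 98.5
```

```bash
python3 plan.py .5177 .105 .15 162.5
```

```text
t 7.55 pos [0.5193 0.1042 0.155 ] d [0.0018 0.0003 0.005 ] rot [ 0.01  0.02 -0.02] F [-0.48 -0.2  -3.43] M [ 0.056  0.265 -0.057] w 0.240 g 98.5 q6 -1.11
```

>>> {"fn": "jog_arm", "kwargs": {"deltas": [0,0,-0.001,0,0,0,-1,0,0,-0.002,0,0,0,-1,0,0,-0.002,0,0,0,-1]}}

```text
time: 7.85
tool_pos: [0.5189, 0.1041, 0.1564]
tcp_rot: [-0.478, -3.104, 0.0]
wrist_force: [1.6, 0.3, -6.5]
width: 0.238
grip_force: 98.2
```

```bash
python3 plan.py .5177 .105 .15 162.5; python3 - <<'E'
from h import *
from workcell import read_camera
d=read_camera("scene"); np.save("pics/scene2.npy",d,allow_pickle=True)
cv2.imwrite("pics/c5.png",cv2.resize(d["color"][140:215,245:325],None,fx=8,fy=8,interpolation=cv2.INTER_CUBIC))
E
```

```text
t 7.85 pos [0.5189 0.1041 0.1564] d [0.0014 0.0005 0.0064] rot [-0.02 -0.05 -0.02] F [ 1.61  0.3  -6.51] M [0.191 0.398 0.004] w 0.238 g 98.2 q6 -1.11
```

View pics/c5.png

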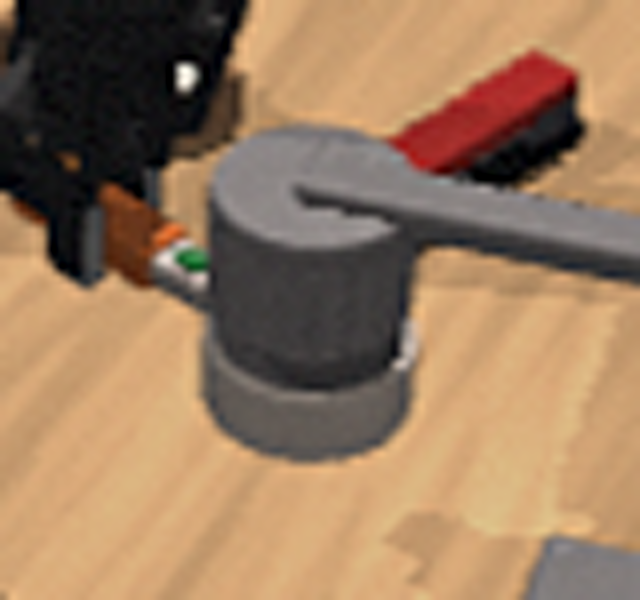

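The collar is inside the dock. The head spans crop x 203–413 with its bottom at y 459. A 3 N contact has just begun, so I need to tell whether it is the ring or the spring.

```bash
python3 - <<'E'
from fit import *
S=load("pics/scene2.npy"); f=lambda u,v:((np.array([u,v])+.5)/8-.5+[245,140])
m=np.array([f(203,0)[0],f(413,0)[0],f(0,459)[1]])
for z in (.126,.13,.134,.138): print(z,(ext(proj(S,W([.6140,.0745,0],cyl(.038,z,z+.03))))[[0,1,3]]-m).round(2))
dm=np.r_[f(210,0)[0],f(414,0)[0],f(0,127)[1],f(0,388)[1]]
print("dock resid",(ext(proj(S,W([.6140,.0748,0],cyl(.036,.18,.228))))-dm).round(2))
E
```

```text
0.126 [-0.52  0.51  3.  ]
0.13 [-0.5   0.59  1.91]
0.134 [-0.47  0.67  0.83]
0.138 [-0.44  0.75 -0.26]
dock resid [-0.26  1.19 -0.89 -3.63]
```

>>> {"fn": "jog_arm", "kwargs": {"deltas": [0,0,-0.001,0,0,0,-1,0,0,-0.002,0,0,0,-1,0,0,-0.003,0,0,0,-1,0,0,-0.003,0,0,0,-1]}}

```text
time: 8.3
tool_pos: [0.5188, 0.1042, 0.1596]
tcp_rot: [-0.478, -3.104, 0.0]
wrist_force: [-0.4, 0.7, -7.2]
width: 0.239
grip_force: 98.1
```

```bash
python3 plan.py .5177 .105 .163 162.5
```

```text
t 8.30 pos [0.5188 0.1042 0.1596] d [ 0.0013  0.0005 -0.0034] rot [-0.02 -0.05 -0.02] F [-0.38  0.72 -7.19] M [0.23  0.623 0.021] w 0.239 g 98.1 q6 -1.11
```

>>> {"fn": "jog_arm", "kwargs": {"deltas": [0,0,-0.001,0,0,0,-1,0,0,-0.002,0,0,0,-1,0,0,-0.003,0,0,0,-1,0,0,-0.004,0,0,0,-1,0,0,-0.004,0,0,0,-1]}}

```text
time: 8.8
tool_pos: [0.5188, 0.1042, 0.1636]
tcp_rot: [-0.478, -3.104, 0.0]
wrist_force: [-0.8, 1.7, -8.4]
width: 0.242
grip_force: 98.0
```

```bash
python3 plan.py .5177 .105 .163 162.5; python3 - <<'E'
from h import *
from workcell import read_camera
d=read_camera("scene"); np.save("pics/scene3.npy",d,allow_pickle=True)
cv2.imwrite("pics/c6.png",cv2.resize(d["color"][140:215,245:325],None,fx=8,fy=8,interpolation=cv2.INTER_CUBIC))
E
```

```text
t 8.80 pos [0.5188 0.1042 0.1636] d [0.0013 0.0005 0.0006] rot [-0.02 -0.05 -0.02] F [-0.76  1.65 -8.44] M [0.322 0.834 0.009] w 0.242 g 98.0 q6 -1.11
```

View pics/c6.png

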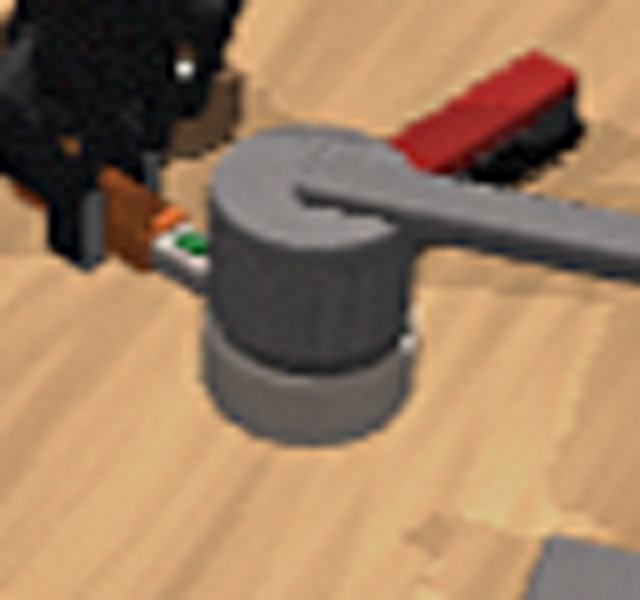

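The head's underside rose 15 crop px, which is about 7 mm and matches the TCP. So the lugs are through the slots and only the spring is pushing back. I'll raise another 2 mm and start the twist.

>>> {"fn": "jog_arm", "kwargs": {"deltas": [0,0,-0.001,0,0,0,-1,0,0,-0.002,0,0,0,-1,0,0,-0.002,0,0,0,-1]}}

```text
time: 9.15
tool_pos: [0.5188, 0.1042, 0.1656]
tcp_rot: [-0.478, -3.104, 0.0]
wrist_force: [-1.2, 0.6, -8.9]
width: 0.243
grip_force: 98.0
```

```bash
cat > arc.py <<'E'
# rows (tool-frame) rotating the TCP about the dock axis; usage: arc.py step_deg n
from plan import *
cx,cy=.6140,.0748
s=readout.read_state(); M=R.from_rotvec(s["tcp_rot"]); p=s["tool_pos"]
for k in range(1,int(sys.argv[2])+1):
    Z=R.from_euler("z",k*float(sys.argv[1]),degrees=True)
    d=M.inv().apply(Z.apply(p-[cx,cy,0])+[cx,cy,0]-p); print(k,d.round(4))
plan(p,162.5)
E
python3 arc.py 3 8
```

```text
1 [-0.0002 -0.0052  0.    ]
2 [-0.0006 -0.0104  0.    ]
3 [-0.0013 -0.0156  0.    ]
4 [-0.0023 -0.0207  0.    ]
5 [-0.0036 -0.0258  0.    ]
6 [-0.0051 -0.0308  0.    ]
7 [-0.0069 -0.0357  0.    ]
8 [-0.0089 -0.0405  0.    ]
t 9.15 pos [0.5188 0.1042 0.1656] d [0. 0. 0.] rot [-0.02 -0.06 -0.02] F [-1.23  0.64 -8.88] M [3.880e-01 1.045e+00 1.000e-03] w 0.243 g 98.0 q6 -1.11
```

>>> {"fn": "jog_arm", "kwargs": {"deltas": [-0.0001,-0.0026,0,0,0,-1.5,-1,-0.0002,-0.0052,0,0,0,-3,-1,-0.0004,-0.0078,0,0,0,-4.5,-1,-0.0006,-0.0104,0,0,0,-6,-1,-0.0009,-0.013,0,0,0,-7.5,-1,-0.0013,-0.0156,0,0,0,-9,-1,-0.0013,-0.0156,0,0,0,-9,-1]}}

```text
time: 9.85
tool_pos: [0.5159, 0.0889, 0.1658]
tcp_rot: [0.233, 3.133, 0.0]
wrist_force: [-1.2, 2.4, -9.6]
width: 0.239
grip_force: 98.0
```

```bash
python3 arc.py 3 8
```

```text
1 [-0.0002 -0.0052 -0.    ]
2 [-0.0006 -0.0104 -0.    ]
3 [-0.0013 -0.0155 -0.    ]
4 [-0.0023 -0.0206 -0.    ]
5 [-0.0035 -0.0256 -0.    ]
6 [-0.005  -0.0306 -0.    ]
7 [-0.0068 -0.0355 -0.    ]
8 [-0.0088 -0.0402 -0.    ]
t 9.85 pos [0.5159 0.0889 0.1658] d [0. 0. 0.] rot [0.02 0.02 8.99] F [-1.17  2.39 -9.65] M [0.328 0.851 0.139] w 0.239 g 98.0 q6 -1.30
```

>>> {"fn": "jog_arm", "kwargs": {"deltas": [0,0,-0.0015,0,0,0,-1,-0.0001,-0.0026,-0.0015,0,0,-1.5,-1,-0.0002,-0.0052,-0.0015,0,0,-3,-1,-0.0004,-0.0078,-0.0015,0,0,-4.5,-1,-0.0006,-0.0104,-0.0015,0,0,-6,-1,-0.0006,-0.0104,-0.0015,0,0,-6,-1]}}

```text
time: 10.45
tool_pos: [0.5149, 0.0785, 0.1673]
tcp_rot: [0.069, 3.141, -0.0]
wrist_force: [0.2, 1.2, -9.5]
width: 0.243
grip_force: 98.1
```

```bash
python3 arc.py 3 8
```

```text
1 [-0.0002 -0.0052  0.    ]
2 [-0.0006 -0.0104  0.    ]
3 [-0.0013 -0.0155  0.    ]
4 [-0.0023 -0.0206  0.    ]
5 [-0.0036 -0.0256  0.    ]
6 [-0.0051 -0.0306  0.    ]
7 [-0.0068 -0.0355  0.    ]
8 [-0.0088 -0.0403  0.    ]
t 10.45 pos [0.5149 0.0785 0.1673] d [0. 0. 0.] rot [ 0.    0.   14.97] F [ 0.21  1.25 -9.53] M [0.26  0.901 0.2  ] w 0.243 g 98.1 q6 -1.42
```

>>> {"fn": "jog_arm", "kwargs": {"deltas": [-0.0002,-0.0035,0,0,0,-2,-1,-0.0004,-0.007,0,0,0,-4,-1,-0.0006,-0.0104,0,0,0,-6,-1,-0.001,-0.0138,0,0,0,-8,-1,-0.0016,-0.0172,0,0,0,-10,-1,-0.0023,-0.0206,0,0,0,-12,-1,-0.0023,-0.0206,0,0,0,-12,-1]}}

```text
time: 11.15
tool_pos: [0.5161, 0.0577, 0.1673]
tcp_rot: [0.258, -3.131, 0.0]
wrist_force: [-1.2, 1.5, -9.3]
width: 0.238
grip_force: 98.1
```

```bash
python3 arc.py 3 6
```

```text
1 [-0.0002 -0.0052  0.    ]
2 [-0.0006 -0.0104  0.    ]
3 [-0.0014 -0.0155  0.    ]
4 [-0.0023 -0.0206  0.    ]
5 [-0.0036 -0.0257  0.    ]
6 [-0.0051 -0.0307  0.    ]
t 11.15 pos [0.5161 0.0577 0.1673] d [0. 0. 0.] rot [-2.000e-02 -2.000e-02  2.694e+01] F [-1.19  1.49 -9.27] M [0.07  0.885 0.161] w 0.238 g 98.1 q6 -1.67
```

Rotating freely, now 27° from the start. Continuing.

>>> {"fn": "jog_arm", "kwargs": {"deltas": [-0.0002,-0.0035,0,0,0,-2,-1,-0.0004,-0.007,0,0,0,-4,-1,-0.0006,-0.0104,0,0,0,-6,-1,-0.001,-0.0138,0,0,0,-8,-1,-0.0016,-0.0172,0,0,0,-10,-1,-0.0023,-0.0206,0,0,0,-12,-1,-0.0023,-0.0206,0,0,0,-12,-1]}}

```text
time: 11.85
tool_pos: [0.5217, 0.0377, 0.1672]
tcp_rot: [0.584, -3.086, 0.001]
wrist_force: [-1.5, 1.3, -9.4]
width: 0.237
grip_force: 98.1
```

```bash
python3 arc.py 3 6
```

```text
1 [-0.0002 -0.0052  0.    ]
2 [-0.0006 -0.0104  0.    ]
3 [-0.0014 -0.0155  0.    ]
4 [-0.0024 -0.0207  0.    ]
5 [-0.0036 -0.0257  0.    ]
6 [-0.0051 -0.0307  0.    ]
t 11.85 pos [0.5217 0.0377 0.1672] d [0. 0. 0.] rot [-3.000e-02 -3.000e-02  3.891e+01] F [-1.52  1.27 -9.37] M [-0.215  0.916  0.138] w 0.237 g 98.1 q6 -1.92
```

>>> {"fn": "jog_arm", "kwargs": {"deltas": [-0.0002,-0.0035,0,0,0,-2,-1,-0.0004,-0.007,0,0,0,-4,-1,-0.0006,-0.0104,0,0,0,-6,-1,-0.001,-0.013,0,0,0,-7.5,-1,-0.0014,-0.0155,0,0,0,-9,-1,-0.0014,-0.0155,0,0,0,-9,-1]}}

```text
time: 12.45
tool_pos: [0.5287, 0.0238, 0.1671]
tcp_rot: [0.824, -3.031, 0.001]
wrist_force: [-1.4, 0.1, -9.5]
width: 0.239
grip_force: 98.1
```

```bash
python3 arc.py 1.5 4
```

```text
1 [-0.0001 -0.0026  0.    ]
2 [-0.0002 -0.0052  0.    ]
3 [-0.0004 -0.0078  0.    ]
4 [-0.0006 -0.0104  0.    ]
t 12.45 pos [0.5287 0.0238 0.1671] d [0. 0. 0.] rot [-4.00e-02 -4.00e-02  4.79e+01] F [-1.4   0.07 -9.52] M [-0.404  0.844  0.129] w 0.239 g 98.1 q6 -2.10
```

>>> {"fn": "jog_arm", "kwargs": {"deltas": [-0.0001,-0.0026,0,0,0,-1.5,-1,-0.0002,-0.0052,0,0,0,-3,-1,-0.0002,-0.0052,0,0,0,-3,-1,-0.0002,-0.0052,0,0,0,-3,-1]}}

```text
time: 12.85
tool_pos: [0.5313, 0.0192, 0.1671]
tcp_rot: [0.902, -3.008, 0.001]
wrist_force: [-2.6, -2.4, -8.9]
width: 0.239
grip_force: 98.2
```

```bash
python3 arc.py 1 3
```

```text
1 [-0.     -0.0017  0.    ]
2 [-0.0001 -0.0035  0.    ]
3 [-0.0002 -0.0052  0.    ]
t 12.85 pos [0.5313 0.0192 0.1671] d [0. 0. 0.] rot [-5.000e-02 -5.000e-02  5.088e+01] F [-2.56 -2.37 -8.88] M [-0.827  0.975 -0.157] w 0.239 g 98.2 q6 -2.16
```

The moment about z swung from +0.13 to −0.16 N m, so this is the stop. Easing back 0.5° and lowering.

>>> {"fn": "jog_arm", "kwargs": {"deltas": [0,0.0009,0,0,0,0.5,-1,0,0.0009,0.001,0,0,0.5,-1,0,0.0009,0.002,0,0,0.5,-1,0,0.0009,0.003,0,0,0.5,-1,0,0.0009,0.004,0,0,0.5,-1,0,0.0009,0.005,0,0,0.5,-1,0,0.0009,0.005,0,0,0.5,-1]}}

```text
time: 13.55
tool_pos: [0.5314, 0.0201, 0.1631]
tcp_rot: [-0.891, 3.012, -0.001]
wrist_force: [-5.7, -3.5, -4.4]
width: 0.24
grip_force: 99.1
```

```bash
python3 arc.py 1 1
```

```text
1 [-0.     -0.0017  0.    ]
t 13.55 pos [0.5314 0.0201 0.1631] d [0. 0. 0.] rot [-2.000e-02  5.000e-02  5.046e+01] F [-5.72 -3.54 -4.44] M [-0.698  0.88  -0.079] w 0.240 g 99.1 q6 -2.15
```

```bash
cat > edge.py <<'E'
from h import *
from workcell import read_camera
import sys
# head underside row at several columns (brightness/saturation step), subpixel
def rows(d):
    c=d["color"].astype(float); s=c[:,:,2]-c[:,:,0]  # wood: red>>blue, head grey
    out=[]
    for u in (274,277,280,283,286,289,292):
        p=s[183:206,u-1:u+2].mean(1); h=(p[:5].min()+p[-4:].mean())/2
        k=np.where(p>h)[0]; k=k[k>3][0]; out.append(183+k-(p[k]-h)/(p[k]-p[k-1]))
    return np.array(out)
if __name__=="__main__":
    for n in ("scene2","scene3"): print(n,rows(load(f"pics/{n}.npy")).round(2))
    d=read_camera("scene"); np.save(sys.argv[1],d,allow_pickle=True); print("now",rows(d).round(2))
    x=[.614,.0748,0]
    from fit import W,cyl
    for z in(.134,.138,.142,.145):
        q=proj(d,W(x,cyl(.038,z,z))); q=q[q[:,1]>np.median(q[:,1])]; q=q[q[:,0].argsort()]; print(z,np.interp((274,277,280,283,286,289,292),q[:,0],q[:,1]).round(2))
E
python3 edge.py pics/scene4.npy
```

```text
scene2 [194.48 196.13 196.83 197.35 197.07 196.42 195.25]
scene3 [192.6  194.3  195.17 195.4  195.3  194.53 193.24]
now [192.1  193.56 194.56 194.93 194.79 194.34 193.26]
0.134 [195.26 196.64 197.4  197.7  197.56 196.93 195.68]
0.138 [194.15 195.54 196.31 196.61 196.47 195.86 194.63]
0.142 [193.03 194.43 195.2  195.51 195.38 194.79 193.58]
0.145 [192.19 193.59 194.37 194.68 194.56 193.98 192.78]
```

The lugs still seem to sit on the shelf, and a radial force is pushing the tool outward, so the lamp is off-centre in the bore. I'll lift, recentre outward and test again.

>>> {"fn": "jog_arm", "kwargs": {"deltas": [0,0,-0.0015,0,0,0,-1,0,0.0017,-0.003,0,0,1,-1,0.0005,0.0017,-0.003,0,0,1,-1,0.001,0.0017,-0.003,0,0,1,-1,0.001,0.0017,-0.003,0,0,1,-1]}}

```text
time: 14.1
tool_pos: [0.53, 0.0215, 0.1654]
tcp_rot: [-0.865, 3.019, 0.0]
wrist_force: [0.9, -1.4, -10.2]
width: 0.239
grip_force: 98.2
```

```bash
cat > f.py <<'E'
from plan import *
s=readout.read_state(); F=s["wrist_force"]; M=s["torque"]; X=R.from_rotvec(s["tcp_rot"]).as_matrix()
o=X[:,0]; r=-.1*o; t=np.cross([0,0,1],o)
print("t %.2f"%s["time"],"pos",s["tool_pos"].round(4),"Fout %.2f Ftan %.2f Fz %.2f"%(F@o,F@t,F[2]),"Mz_axis %.3f"%(M[2]-np.cross(r,F)[2]),"Mpitch %.3f Mroll %.3f"%(M@t,M@o),"yaw %.2f"%np.degrees(np.arctan2(-o[1],-o[0])),
 "R_axis",np.hypot(*(s["tool_pos"][:2]-[.614,.0748])).round(4))
E
python3 f.py
```

```text
t 14.10 pos [0.53   0.0215 0.1654] Fout -0.01 Ftan 1.63 Fz -10.20 Mz_axis 0.047 Mpitch -0.940 Mroll 0.195 yaw 31.99 R_axis 0.0995
```

>>> {"fn": "jog_arm", "kwargs": {"deltas": [0,-0.0017,0.001,0,0,-1,-1,0,-0.0026,0.001,0,0,-1.5,-1,0,-0.0026,0.001,0,0,-1.5,-1,0,-0.0026,0.001,0,0,-1.5,-1]}}

```text
time: 14.5
tool_pos: [0.5314, 0.0191, 0.1647]
tcp_rot: [-0.904, 3.007, -0.0]
wrist_force: [1.3, -1.1, -7.6]
width: 0.24
grip_force: 98.4
```

```bash
python3 f.py
```

```text
t 14.50 pos [0.5314 0.0191 0.1647] Fout -0.45 Ftan 1.63 Fz -7.59 Mz_axis -0.070 Mpitch -0.651 Mroll 0.245 yaw 33.47 R_axis 0.0996
```

>>> {"fn": "jog_arm", "kwargs": {"deltas": [0,-0.0006,0,0,0,0,-1,0,-0.0006,0.001,0,0,0,-1,0,-0.0006,0.002,0,0,0,-1,0,-0.0006,0.002,0,0,0,-1]}}

```text
time: 14.9
tool_pos: [0.5314, 0.0187, 0.1623]
tcp_rot: [-0.905, 3.008, 0.0]
wrist_force: [1.7, 0.7, -7.3]
width: 0.236
grip_force: 98.6
```

```bash
python3 f.py; python3 edge.py pics/scene5.npy | grep now
```

```text
t 14.90 pos [0.5314 0.0187 0.1623] Fout -1.78 Ftan 0.34 Fz -7.32 Mz_axis 0.045 Mpitch -0.434 Mroll 0.024 yaw 33.49 R_axis 0.0998
now [192.87 194.43 195.29 195.56 195.48 194.78 193.58]
```

>>> {"fn": "jog_arm", "kwargs": {"deltas": [0,0,0.001,0,0,0,-1,0,0,0.002,0,0,0,-1,0,0,0.002,0,0,0,-1]}}

```text
time: 15.25
tool_pos: [0.5315, 0.0187, 0.1605]
tcp_rot: [-0.905, 3.008, 0.0]
wrist_force: [1.8, 1.9, -5.6]
width: 0.243
grip_force: 98.9
```

```bash
python3 f.py; python3 edge.py pics/scene6.npy | grep now
```

```text
t 15.25 pos [0.5315 0.0187 0.1605] Fout -2.52 Ftan -0.55 Fz -5.55 Mz_axis -0.023 Mpitch -0.300 Mroll -0.024 yaw 33.48 R_axis 0.0998
now [193.25 194.89 195.55 195.9  195.77 195.34 194.13]
```

>>> {"fn": "jog_arm", "kwargs": {"deltas": [0.0007,0,0,0,0,0,-1,0.0007,0,0.001,0,0,0,-1,0.0007,0,0.0015,0,0,0,-1,0.0007,0,0.0015,0,0,0,-1]}}

```text
time: 15.7
tool_pos: [0.5313, 0.0184, 0.1596]
tcp_rot: [-0.904, 3.006, -0.0]
wrist_force: [1.8, 2.6, -2.7]
width: 0.236
grip_force: 99.2
```

```bash
python3 f.py; python3 edge.py pics/scene7.npy | grep now
```

```text
t 15.70 pos [0.5313 0.0184 0.1596] Fout -2.92 Ftan -1.19 Fz -2.67 Mz_axis -0.014 Mpitch 0.332 Mroll -0.166 yaw 33.48 R_axis 0.1001
now [193.24 194.88 195.62 196.   195.91 195.32 194.14]
```

The lugs have dropped to about 4–5 mm, so they are in the pockets. I'll ease the grip to let the lamp settle before opening.

>>> {"fn": "jog_arm", "kwargs": {"deltas": [0,0,0,0,0,0,-1,0,0,0,0,0,0,-1,0,0,0,0,0,0,-1,0,0,0,0,0,0,-1], "squeeze": 20}}

```text
time: 16.15
tool_pos: [0.5314, 0.0184, 0.1595]
tcp_rot: [-0.904, 3.006, -0.0]
wrist_force: [3.6, 3.6, -1.5]
width: 0.238
grip_force: 99.3
```

```bash
python3 f.py; python3 edge.py pics/scene8.npy | grep now
```

```text
t 16.15 pos [0.5314 0.0184 0.1595] Fout -4.95 Ftan -1.00 Fz -1.51 Mz_axis -0.043 Mpitch 0.544 Mroll -0.236 yaw 33.48 R_axis 0.1001
now [193.35 194.9  195.64 196.14 195.91 195.34 194.15]
```

>>> {"fn": "jog_arm", "kwargs": {"deltas": [0,0,0,0,0,0,-0.5,0,0,0,0,0,0,-0.4,0,0,0,0,0,0,-0.3,0,0,0,0,0,0,-0.2,0,0,0,0,0,0,-0.2]}}

```text
time: 16.7
tool_pos: [0.5303, 0.0179, 0.1588]
tcp_rot: [0.905, -3.008, 0.0]
wrist_force: [0.4, -0.5, 0.3]
width: 0.404
grip_force: 0.0
```

```bash
python3 f.py; python3 edge.py pics/scene9.npy | grep now; python3 - <<'E'
from h import *
d=load("pics/scene9.npy")
cv2.imwrite("pics/c7.png",cv2.resize(d["color"][140:215,235:335],None,fx=8,fy=8,interpolation=cv2.INTER_CUBIC))
E
```

```text
t 16.70 pos [0.5303 0.0179 0.1588] Fout -0.04 Ftan 0.62 Fz 0.26 Mz_axis 0.028 Mpitch -0.025 Mroll -0.019 yaw 33.47 R_axis 0.1012
now [193.22 194.97 195.64 196.13 195.91 195.33 194.16]
```

View pics/c7.png

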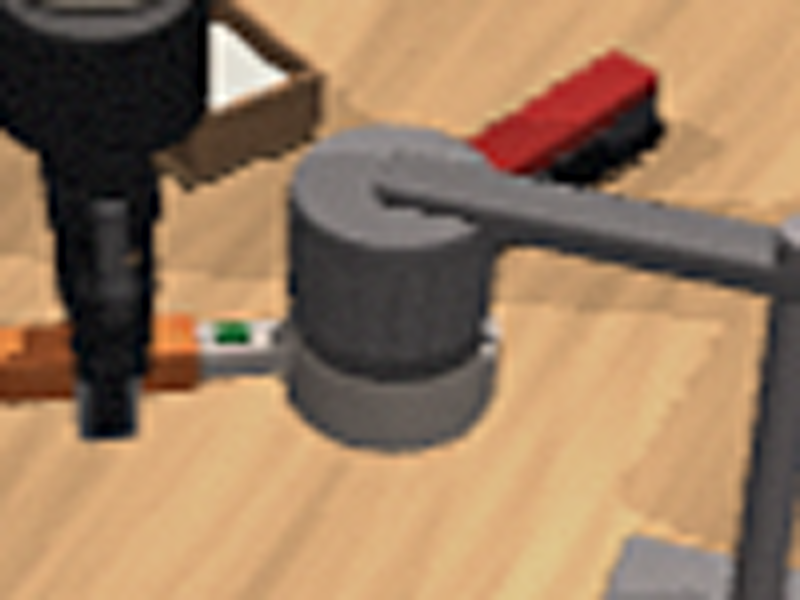

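The lamp hangs released. Its head bottom at crop y≈450 has not moved and the handle looks level at (100–280, 350). Withdrawing upward.

>>> {"fn": "jog_arm", "kwargs": {"deltas": [0,0,0,0,0,0,0,0,0,-0.01,0,0,0,0.2,0.005,0,-0.025,0,0,0,0.2,0.01,0,-0.045,0,0,0,0.2,0.02,0,-0.075,0,0,0,0.2,0.03,0,-0.11,0,0,0,0.2,0.04,0,-0.14,0,0,0,0.2,0.04,0,-0.14,0,0,0,0.2]}}

```text
time: 17.55
tool_pos: [0.4993, -0.0047, 0.3062]
tcp_rot: [-0.901, 2.999, -0.007]
wrist_force: [0.2, -0.4, -0.1]
width: 0.604
grip_force: 0.0
```

```bash
python3 f.py; python3 edge.py pics/scene10.npy; python3 - <<'E'
from h import *
d=load("pics/scene10.npy")
cv2.imwrite("pics/c8.png",cv2.resize(d["color"][140:215,225:325],None,fx=8,fy=8,interpolation=cv2.INTER_CUBIC))
E
```

```text
t 17.55 pos [ 0.4993 -0.0047  0.3062] Fout 0.01 Ftan 0.43 Fz -0.14 Mz_axis 0.018 Mpitch 0.022 Mroll 0.023 yaw 33.45 R_axis 0.1396
scene2 [194.48 196.13 196.83 197.35 197.07 196.42 195.25]
scene3 [192.6  194.3  195.17 195.4  195.3  194.53 193.24]
now [193.23 194.97 195.65 196.17 195.95 195.35 194.27]
0.134 [195.26 196.64 197.4  197.7  197.56 196.93 195.68]
0.138 [194.15 195.54 196.31 196.61 196.47 195.86 194.63]
0.142 [193.03 194.43 195.2  195.51 195.38 194.79 193.58]
0.145 [192.19 193.59 194.37 194.68 194.56 193.98 192.78]
```

View pics/c8.png

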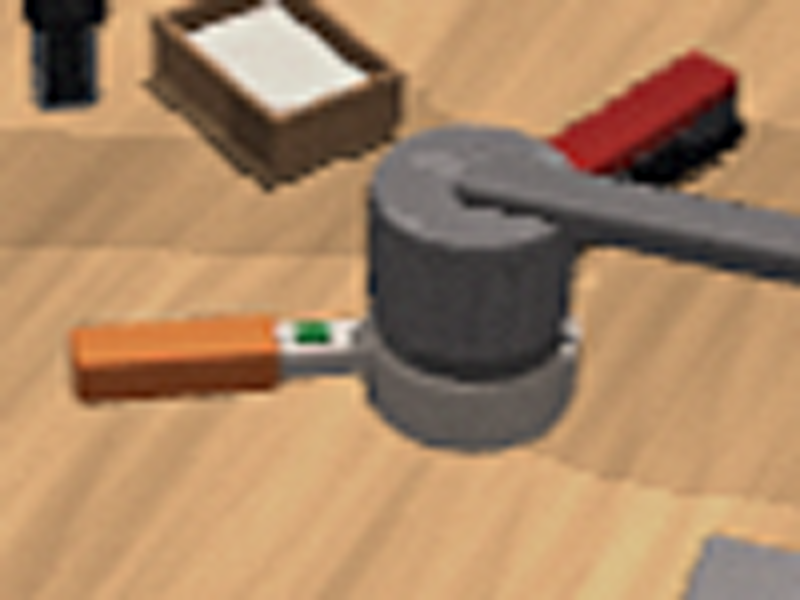

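The lamp hangs free with the handle at crop (75–280, 316–402). One numeric check on level and height.

```bash
python3 - <<'E'
from fit import *
S=load("pics/scene10.npy"); f=lambda p:(np.array(p,float)+.5)/8-.5+[225,140]
m=f([[80,402],[277,387],[75,327],[278,316]])
G=np.array([[-.14,-.011,.012],[-.068,-.011,.012],[-.14,.011,.032],[-.068,.011,.032]])
he=np.r_[f([366,0])[0],f([578,0])[0],f([0,450])[1]]
def res(x):
    A=R.from_euler("ZYX",[x[3],x[4],x[5]]); P=lambda q:A.apply(q)+x[:3]
    e=ext(proj(S,P(cyl(.038,0,.03))))[[0,1,3]]
    return np.r_[(proj(S,P(G))-m).ravel(),e-he,(x[0]-.614)/.001,(x[1]-.0748)/.001,x[5]/.03]
r=least_squares(res,[.614,.0748,.138,.58,0,0]); C=np.sqrt(np.diag(np.linalg.inv(r.jac.T@r.jac)))*.4
print(r.x.round(4),C.round(4),r.fun.round(2))
E
```

```text
[ 0.6142  0.075   0.1391  0.6159  0.0208 -0.0047] [0.0004 0.0004 0.0013 0.0228 0.0182 0.0119] [-0.35  0.69  0.83  0.59 -0.65 -0.54 -0.3  -1.06 -0.67  0.47  0.41  0.19
  0.16 -0.16]
```

```bash
python3 -c "
from workcell import finish_job
print(finish_job())"
```

```text
the job is handed in; nothing more can be done
None
```

The lamp is hanging released in the dock, lugs in the locking pockets (about 4–5 mm above the mouth) and tilted about 0.02 rad by the last camera fit; the job is handed in at about 17.6 s, with no verdict returned.

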